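# Draw the die tray out from under the bench shelf with the hook

## Task

Take the hook tool from its rest, catch the tray's pull loop with it and draw the tray out from under the low shelf until it sits squarely against both buffer pins of the stop; keep a firm extra pull of about 1 kg (10 N beyond what it takes to slide the tray, never over 15) on the stop for a second, without banging into it. Then unhook and put the hook back in its rest the way it lay, leaving the tray home against the stop. Touch the tray with the hook only, keep it flat on its board, and leave everything else where it is.

Things in the scene. Friction and masses are not known exactly. Their poses are not given: they have to be found in the camera images.
- shelf: Fixed low wooden shelf over a guide board. Origin on the bench, z up; -x is the way the tray is drawn out. Board x = -140..200, top at z = 8. Guide rails at y = +-57 (10 wide, tops z = 22) leave 104 for the tray. Side walls and roof (170 wide, z = 125..140) cover x = 35..205; in front of that it is open above.
- stop: Steel stop fixed across the guide board, place differs. Origin: middle of its underside on the board; axes as the shelf's. Two lugs x = -6..6, 18 wide at y = +-39, 34 tall; 60 free between for loop and hook. From each lug a 12 thick buffer pin (z = 22) sticks out to x = 8..36, both alike, set differently each time, not measured: find by feel. Tray home: its origin at x = 83..111. Rigid.
- tray: Open steel tray, 150 (x) x 100 x 45 tall, brass and steel dies fixed in it, 0.4 to 0.65 kg, loose between the guide rails. Origin at the centre of its underside; the -x face is the front, with the pull loop. Slides with dry friction of about 1.5 to 4 N.
- loop (a point): Centre of the opening of the tray's level pull loop (6 thick round bar), 32 above the tray's underside, 94 ahead (-x) of its origin. The opening is 34 long in x (from the tray's front to 15 ahead of this point), 30 wide, narrowing to about 14 at the far end; open above and below, 29 clear under the bar to the board.
- hook: Hook tool, 0.15 kg. Wooden handle x = -75..75, 22 wide, z = 0..22; origin at the centre of its underside. A steel bar, 8 thick, runs on from its +x end at z = 11 to x = 165, bends down to z = -18 and turns back a little to the tip. Grip it across the handle near x = 10; centre of mass near x = 30.
- hook_tip (a point): Lowest point of the hook's tip: x = 162, y = 0, z = -30 in the hook's frame. To catch the loop it goes down through the opening to about 15 below the loop's centre.
- rest: Fixed wooden rest of the hook, origin on the bench, z up. Two forks at x = +-60 (12 thick) carry the handle's underside at z = 65 between cheeks 31 apart, tops at z = 77. With the hook in it the frames are parallel, hook origin near (0, 0, 65), steel end towards +x. Base 160 x 64 x 12.
- spool: Bystander: thread spool, 48 dia x 50 tall; origin at its underside's centre or on its axis.
- jar: Bystander: lidded jar, 56 dia x 75 tall, standing on the roof of the shelf; origin at its underside's centre or on its axis.
- mug: Bystander: white mug, 76 dia x 85 tall; origin at its underside's centre or on its axis.
- weight: Bystander: brass weight with knob, 56 dia x 62 tall; origin at its underside's centre or on its axis.
- hammer_tool: Bystander: hammer lying down, about 300 long; origin at its underside's centre or on its axis.
- pot: Bystander: small bowl, 60 dia x 45 tall; origin at its underside's centre or on its axis.
- awl: Bystander: screwdriver-like awl lying down, about 200 long; origin at its underside's centre or on its axis.
Mind the look-alikes: they are no part of the job. Several things have the shape of the hook; the one meant has the colours described above.

How it is judged:
By the outcome, as a careful person would: the job done as asked, in the order asked, and still so for the second after the job is handed in, with the robot touching nothing.
It also fails if it takes over 69 s, if anything falls off the work surface, if the arm or the gripper's body presses on something with over 40 N, if the wrist force passes 120 N, or if a joint passes its speed limit or range.

## Robot

A 6-joint arm with a two-finger parallel gripper is mounted at the origin on the work surface. World frame = base frame: x ahead of the robot, y to its left, z up, the work surface at z = 0. Lengths are in mm, angles in rad, forces in N, time in s.
With the tool pointing down it reaches from about 350 to 775 mm from the base axis. Payload 7.3 kg.
Tool frame: the origin (TCP) lies on the centre line of the jaws, within the pads' length; the fingertips stand 17 mm ahead of it and the grasp point (between the pads) lies 2 mm behind it; z points along the fingers, y is the line along which they close (so a half turn about z gives the same grasp; the last joint's range is limited). The gripper opens to 92 mm and grips with 3 to 60 N. Pads are 19 mm wide; open, the fingers measure 130 mm over their backs; the gripper's body (75 mm by 190 mm) begins 47 mm behind the grasp point.
Start: joints at [-1.38, 0.342, 1.524, -0, 1.275, -0.146], TCP at [173.519, -495.514, 243.741] pointing down, gripper open.
Joint ranges: [-2.53, 2.53], [-0.77, 2.02], [0.04, 2.7], [-1, 4.14], [0.28, 2.66], [-3.11, 3.11]. Speed limits (rad/s): [2.57, 2.57, 3.14, 3.14, 3.14, 3.14].

## Interface

Orientations are given as [roll, pitch, yaw] about the fixed x, y, z axes, in that order (R = Rz(yaw) Ry(pitch) Rx(roll)).
In Python, from plant import bot gives the robot as it stands. The module is installed in compiled form; this text tells all that it offers.
- The arm moves only by the shell command python3 -m pendant 'ROWS'. ROWS is JSON, a list of rows, each a list of 3 entries, a list of its own where there are three numbers: the shift along the world's x, y, z as a fraction of full scale, then the turn, a rotation vector about the world's x, y, z as a fraction of full scale, then the opening, from -1 (shut) to 1 (fully open), so that 0 is half open. In form: [[[tx, ty, tz], [rx, ry, rz], claw], ...]. A call has exactly 10 rows; each row shifts and turns the commanded pose from where the row before left it; what a row does not reach is not made up. Full scale, the value 1, is 30 mm for a shift and 0.12 rad for a turn. A row lasts 1/12 s, in which the tool goes at most 41.7 mm and 7.16 degrees, less where a joint would pass 70% of its speed; a pose out of reach is approached as far as the arm can. A call with a number of a shift or a turn outside -1 to 1 is refused whole. A call with a gripper value outside its range is refused whole. The fingers move at their own pace and stop on an object; the grip force is fixed at half the most. Time passes only in rows, so rows that do not move let the fingers close, or fill a call up. It gives the time, the measured TCP pose, the force, the opening and the grip force at its end, in the units of the state.
- bot.get_obs(): the state, without advancing time (a new reading comes with each control period).
- bot.capture(name): name is "side" or "top" or "wrist"; returns the picture (384x512x3 uint8, blue, green, red); there is no depth.
- bot.camera_params(name): a dict with "fovy" (degrees; the focal length in pixels is half the picture's height over the tangent of half this angle, whatever the lens; pixels are square), "cx", "cy" (the principal point, pixels), "camera_from_world" (4x4, takes a point from world to camera coordinates). Camera axes: x right, y down, z forward; pixel columns grow to the right and rows downward; lengths in mm; the calibration is good to about 2 mm. A picture is of the moment at which its call begins: read the wrist's pose just before it. camera_params takes no time and is no camera call; for the wrist camera it gives the pose at the moment of the call.
- bot.close_job(): hands the job in; it is judged then, once.
The state is a dict: "time": time; "joint_positions": joint angles; "dq": joint speeds; "tau": joint torques, N m; "tool_pos": TCP position; "tcp_rot": TCP orientation; "contact_force": force on the tool from outside, world axes, zero at the start; "moment": the same for the moment, N m; "grip_width": finger opening in mm; "finger_force": force on a finger pad.
Only numpy, scipy, OpenCV 4.12 (cv2) and the standard library are available. Lean on these libraries where they do the work, as an engineer would, in place of code of your own. Each camera call takes 0.05 s, during which the arm holds its last target. There are 200 camera calls.

## Working session

There is one attempt and no reset: what is moved stays moved. The work goes in short steps, Python scripts to look and compute and a shell command to move; the robot and the scene stay as the last step left them, time stands still between calls to the robot, and variables do not carry over. Pictures are saved under pics/ and viewed, at most 11 in all, crops included, and the job is handed in when it is done.

```bash
mkdir -p pics; python3 - <<'E'
from plant import bot
import cv2
o=bot.get_obs();print({k:o[k] for k in('time','tool_pos','tcp_rot','contact_force','grip_width')})
for n in('top','side'):
    cv2.imwrite(f'pics/{n}0.png',bot.capture(n)); p=bot.camera_params(n);print(n,p)
E
```

```text
{'time': 0.0, 'tool_pos': array([ 173.42507396, -495.11537115,  243.02570956]), 'tcp_rot': array([-3.14002339e+00, -2.30965496e-04,  3.36768020e-01]), 'contact_force': array([-0.14007609, -0.74600152,  0.59619298]), 'grip_width': 91.66701553708359}
top {'fovy': 42.32604368448149, 'cx': 248.56848270470644, 'cy': 196.14643865474588, 'camera_from_world': array([[ 1.01561472e-03, -9.99998933e-01,  1.04957330e-03,
        -7.58980159e+01],
       [-9.94235588e-01, -1.12228796e-03, -1.07211640e-01,
         5.73749835e+02],
       [ 1.07212703e-01, -9.34637406e-04, -9.94235668e-01,
         1.44992290e+03],
       [ 0.00000000e+00,  0.00000000e+00,  0.00000000e+00,
         1.00000000e+00]])}
side {'fovy': 57.25079670140332, 'cx': 250.80718406131587, 'cy': 189.98637564253542, 'camera_from_world': array([[-9.43090379e-01, -3.31733764e-01, -2.30921311e-02,
         4.95582633e+02],
       [-1.76684734e-01,  5.58706602e-01, -8.10326748e-01,
         2.33911148e+02],
       [ 2.81714468e-01, -7.60131333e-01, -5.85523113e-01,
         9.06500856e+02],
       [ 0.00000000e+00,  0.00000000e+00,  0.00000000e+00,
         1.00000000e+00]])}
```

View pics/top0.png

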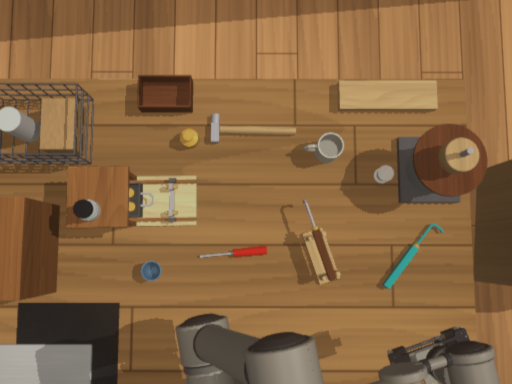

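View pics/side0.png

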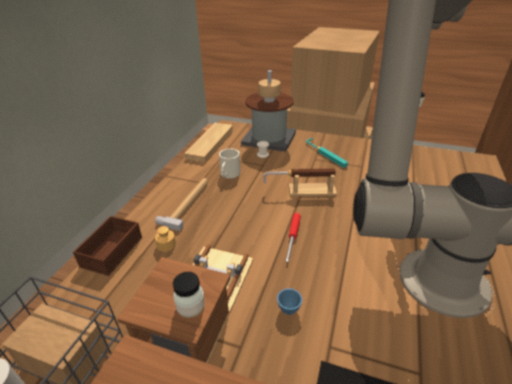

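The top view shows the shelf roof at px (67–129, 166–227), with its board running right to 197 and the stop near (172,200). The hook in its rest lies from the handle at about (320,252) to the tip at about (306,203). Next I'll enlarge both areas.

```bash
python3 - <<'E'
import cv2,numpy as np
im=cv2.imread('pics/top0.png')
a=cv2.resize(im[160:240,120:205],None,fx=7,fy=7,interpolation=cv2.INTER_CUBIC)[:, :595]
b=cv2.resize(im[195:290,280:345],None,fx=6,fy=6,interpolation=cv2.INTER_CUBIC)
c=np.zeros((570,790,3),np.uint8)
a=cv2.resize(im[160:240,120:205],None,fx=4.7,fy=4.7,interpolation=cv2.INTER_CUBIC)
c[:a.shape[0],:a.shape[1]]=a; c[:570,400:790]=b
cv2.imwrite('pics/crop0.png',c)
E
```

```text
(no output)
```

View pics/crop0.png

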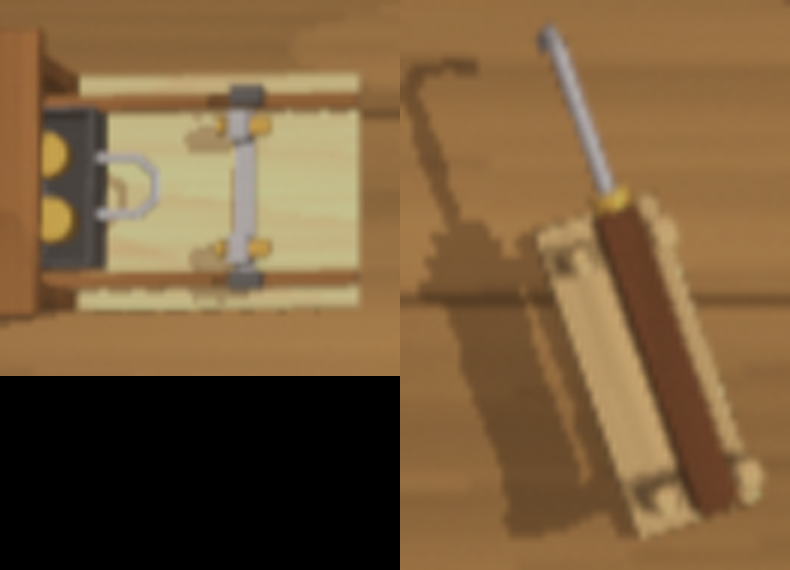

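The crop shows, in crop pixels:
- **Tray and loop:** the tray's front edge is at x≈106 and the loop runs from 106 to 157, centred on y≈186.
- **Stop:** it stands at x≈245, with its lugs at y≈125 and y≈248.
- **Hook:** the brown handle runs from (617,207) to (712,508) and its bend is at (548,38).

```bash
cat > h.py <<'E'
import numpy as np
from plant import bot
def ray(cam,uv,z,P=None):
    p=P or bot.camera_params(cam); T=np.array(p['camera_from_world']); f=192/np.tan(np.radians(p['fovy'])/2)
    d=np.array([(uv[0]-p['cx'])/f,(uv[1]-p['cy'])/f,1]); R=T[:3,:3]; o=-R.T@T[:3,3]; w=R.T@d
    return o+w*(z-o[2])/w[2]
def obs():
    o=bot.get_obs(); return {k:np.round(o[k],3).tolist() for k in('time','tool_pos','tcp_rot','contact_force','moment','grip_width','finger_force')}
E
python3 - <<'E'
from h import *
A=lambda x,y:(120+(x-2)/4.7,160+(y-2)/4.7); B=lambda x,y:(280+(x-403)/6,195+(y-3)/6)
for n,uv,z in [('boardR top',A(359,74),8),('boardR bot',A(359,306),8),('board L top',A(80,74),8),('roof rt',A(41,30),140),('roof rb',A(41,315),140),
 ('trayfront t',A(106,108),53),('trayfront b',A(106,268),53),('loop in far',A(153,186),42),('loop c top bar',A(125,156),42),('loop c bot bar',A(125,215),42),
 ('lugA',A(238,125),42),('lugB',A(238,248),42),('stopL',A(231,160),42),('pinA tip',A(216,125),36),('pinB tip',A(214,248),36),
 ('handle f',B(617,207),87),('handle b',B(712,508),87),('bar end',B(548,32),76),('bar root',B(610,190),80)]:
    print(n,ray('top',uv,z).round(1))
E
```

```text
boardR top [639.9  85.    8. ]
boardR bot [489.6  83.1   8. ]
board L top [639.7 265.7   8. ]
roof rt [646.2 259.5 140. ]
roof rb [477.6 255.  140. ]
trayfront t [611.4 238.7  53. ]
trayfront b [510.9 236.3  53. ]
loop in far [563.4 210.2  42. ]
loop c top bar [582.4 228.3  42. ]
loop c bot bar [545.  227.5  42. ]
lugA [602.2 157.4  42. ]
lugB [524.3 156.   42. ]
stopL [579.9 161.4  42. ]
pinA tip [602.9 172.3  36. ]
pinB tip [524.7 172.1  36. ]
handle f [ 473.8 -266.7   87. ]
handle b [ 332.4 -309.5   87. ]
bar end [ 558.4 -236.1   76. ]
bar root [ 482.2 -264.4   80. ]
```

Estimates so far, all consistent with the given sizes:
- **Shelf:** origin about (563,223), yaw about 91°.
- **Stop:** y≈157.
- **Tray and loop:** tray front y≈237.5, loop centre about (562,218).
- **Hook:** origin about (403,-288), yaw about 17.5°.

I'll move over the hook and check it with the wrist camera.

```bash
python3 -m pendant '[[[0.4,0.35,0],[0,0,0],1],[[0.4,0.35,0],[0,0,0],1],[[0.4,0.35,0],[0,0,0],1],[[0.4,0.35,0],[0,0,0],1],[[0.4,0.35,0],[0,0,0],1],[[0.4,0.35,0],[0,0,0],1],[[0.4,0.35,0],[0,0,0],1],[[0.4,0.35,0],[0,0,0],1],[[0.4,0.35,0],[0,0,0],1],[[0.4,0.35,0],[0,0,0],1]]'
python3 -m pendant '[[[0.4,0.35,0],[0,0,-0.03],1],[[0.4,0.35,0],[0,0,-0.03],1],[[0.4,0.35,0],[0,0,-0.03],1],[[0.4,0.35,0],[0,0,-0.03],1],[[0.4,0.35,0],[0,0,-0.03],1],[[0.4,0.35,0],[0,0,-0.03],1],[[0.4,0.35,0],[0,0,-0.03],1],[[0.4,0.35,0],[0,0,-0.03],1],[[0,0,0],[0,0,0],1],[[0,0,0],[0,0,0],1]]'
python3 - <<'E'
from h import *
import cv2
p=bot.camera_params('wrist');im=bot.capture('wrist');cv2.imwrite('pics/w1.png',im)
import pickle;pickle.dump(p,open('w1.pkl','wb'));print(obs())
E
```

```text
time: 0.93
tool_pos: [293.9, -389.8, 243.4]
tcp_rot: [-3.141, 0.0, 0.337]
contact_force: [0.7, 0.2, -0.6]
grip_width: 91.7
finger_force: 0.0
time: 1.77
tool_pos: [389.6, -306.1, 243.4]
tcp_rot: [-3.141, 0.001, 0.31]
contact_force: [-0.4, -0.1, -0.5]
grip_width: 91.6
finger_force: 0.0
{'time': 1.817, 'tool_pos': [389.248, -306.513, 243.457], 'tcp_rot': [-3.141, 0.001, 0.309], 'contact_force': [-0.442, -0.075, -0.576], 'moment': [0.038, 0.045, -0.037], 'grip_width': 91.94, 'finger_force': 0.0}
```

View pics/w1.png

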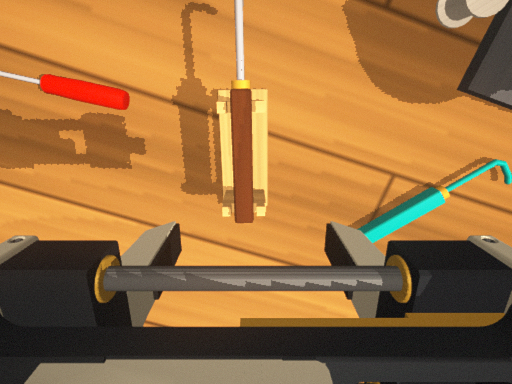

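In the wrist view the handle's top runs from (240,90) to (244,222), with the rest around it from 217–268 in x. The bar goes up through (238,0).

```bash
python3 - <<'E'
from h import *
import pickle;P=pickle.load(open('w1.pkl','rb'))
f=ray('w',(241,90),87,P);b=ray('w',(244,221.5),87,P);print(f,b,np.linalg.norm(f-b),np.arctan2(*(f-b)[1::-1]))
m=(f+b)/2;u=(f-b)/np.linalg.norm(f-b);print('mid',m,'grip',m+10*u)
print(ray('w',(238.5,2),80,P))
for q in((219,91),(267,91),(217,216),(265,216)):print(ray('w',q,77,P)[:2].round(1))
E
```

```text
[ 471.76400034 -266.44373015   87.        ] [ 333.49009946 -312.20165892   87.        ] 145.6484112895018 0.3195791318683148
mid [ 402.6270499  -289.32269453   87.        ] grip [ 412.12072715 -286.18102423   87.        ]
[ 546.42091506 -240.95087874   80.        ]
[ 463.9 -244.3]
[ 479.2 -292.2]
[ 326.  -280.2]
[ 343.6 -335.2]
```

Wrist and top views agree: grip point about (412.3,-286), yaw 0.32. I'll go down and close.

```bash
python3 -m pendant '[[[0.08,0.07,-0.45],[0,0,0.01],1],[[0.08,0.07,-0.45],[0,0,0.01],1],[[0.08,0.07,-0.45],[0,0,0.01],1],[[0.08,0.07,-0.45],[0,0,0.01],1],[[0.08,0.07,-0.45],[0,0,0.01],1],[[0.08,0.07,-0.45],[0,0,0.01],1],[[0.08,0.07,-0.45],[0,0,0.01],1],[[0.08,0.07,-0.45],[0,0,0.01],1],[[0.08,0.07,-0.45],[0,0,0.01],1],[[0.08,0.07,-0.45],[0,0,0.01],1]]'
python3 -m pendant '[[[0,0,-0.15],[0,0,0],1],[[0,0,-0.15],[0,0,0],1],[[0,0,-0.15],[0,0,0],1],[[0,0,-0.15],[0,0,0],1],[[0,0,-0.15],[0,0,0],1],[[0,0,-0.15],[0,0,0],1],[[0,0,-0.15],[0,0,0],1],[[0,0,-0.1],[0,0,0],1],[[0,0,0],[0,0,0],1],[[0,0,0],[0,0,0],1]]'
```

```text
time: 2.65
tool_pos: [412.9, -286.2, 108.1]
tcp_rot: [3.141, 0.0, 0.319]
contact_force: [-0.1, -0.5, 0.6]
grip_width: 91.8
finger_force: 0.0
time: 3.48
tool_pos: [413.5, -285.5, 74.1]
tcp_rot: [-3.141, 0.0, 0.32]
contact_force: [0.6, 0.3, -0.7]
grip_width: 91.6
finger_force: 0.0
```

```bash
python3 -m pendant '[[[0,0,0],[0,0,0],-0.3],[[0,0,0],[0,0,0],-0.3],[[0,0,0],[0,0,0],-0.3],[[0,0,0],[0,0,0],-0.4],[[0,0,0],[0,0,0],-0.4],[[0,0,0],[0,0,0],-0.45],[[0,0,0],[0,0,0],-0.5],[[0,0,0],[0,0,0],-0.55],[[0,0,0],[0,0,0],-0.6],[[0,0,0],[0,0,0],-1]]'
python3 -m pendant '[[[0,0,0],[0,0,0],-1],[[0,0,0],[0,0,0],-1],[[0,0,0],[0,0,0],-1],[[0,0,0],[0,0,0],-1],[[0,0,0],[0,0,0],-1],[[0,0,0],[0,0,0],-1],[[0,0,0],[0,0,0],-1],[[0,0,0],[0,0,0],-1],[[0,0,0],[0,0,0],-1],[[0,0,0],[0,0,0],-1]]'
```

```text
time: 4.32
tool_pos: [413.5, -285.5, 74.2]
tcp_rot: [3.142, 0.0, 0.32]
contact_force: [0.2, -0.1, -0.2]
grip_width: 29.8
finger_force: 0.0
time: 5.15
tool_pos: [413.5, -285.5, 74.2]
tcp_rot: [3.141, -0.0, 0.32]
contact_force: [0.4, -0.5, -0.1]
grip_width: 22.1
finger_force: 30.0
```

```bash
python3 -m pendant '[[[0,0,0.1],[0,0,0],-1],[[0,0,0.2],[0,0,0],-1],[[0,0,0.3],[0,0,0],-1],[[0,0,0.4],[0,0,0],-1],[[0,0,0.4],[0,0,0],-1],[[0,0,0.4],[0,0,0],-1],[[0,0,0.4],[0,0,0],-1],[[0,0,0.4],[0,0,0],-1],[[0,0,0.3],[0,0,0],-1],[[0,0,0.1],[0,0,0],-1]]'
python3 -m pendant '[[[0.1,0.2,0],[0,0,0.2],-1],[[0.2,0.4,0],[0,0,0.4],-1],[[0.25,0.6,0],[0,0,0.55],-1],[[0.25,0.6,0],[0,0,0.55],-1],[[0.25,0.6,0],[0,0,0.55],-1],[[0.25,0.6,0],[0,0,0.55],-1],[[0.25,0.6,0],[0,0,0.55],-1],[[0.25,0.6,0],[0,0,0.55],-1],[[0.25,0.6,0],[0,0,0.55],-1],[[0.25,0.6,0],[0,0,0.55],-1]]'
python3 -m pendant '[[[0.25,0.6,0],[0,0,0.55],-1],[[0.25,0.6,0],[0,0,0.55],-1],[[0.25,0.6,0],[0,0,0.55],-1],[[0.25,0.6,0],[0,0,0.55],-1],[[0.25,0.6,0],[0,0,0.55],-1],[[0.25,0.6,0],[0,0,0.55],-1],[[0.25,0.6,0],[0,0,0.55],-1],[[0.25,0.6,0],[0,0,0.55],-1],[[0.2,0.4,0],[0,0,0.4],-1],[[0.1,0.2,0],[0,0,0.2],-1]]'
python3 -m pendant '[[[0,0,0],[0,0,0],-1],[[0,0,0],[0,0,0],-1],[[0,0,0],[0,0,0],-1],[[0,0,0],[0,0,0],-1],[[0,0,0],[0,0,0],-1],[[0,0,0],[0,0,0],-1],[[0,0,0],[0,0,0],-1],[[0,0,0],[0,0,0],-1],[[0,0,0],[0,0,0],-1],[[0,0,0],[0,0,0],-1]]'
python3 - <<'E'
from h import *
import cv2,pickle
p=bot.camera_params('wrist');im=bot.capture('wrist');cv2.imwrite('pics/w2.png',im);cv2.imwrite('pics/top2.png',bot.capture('top'))
pickle.dump(p,open('w2.pkl','wb'));print(obs())
E
```

```text
time: 5.98
tool_pos: [414.1, -286.0, 166.3]
tcp_rot: [3.139, -0.001, 0.32]
contact_force: [-0.4, -1.0, -2.4]
grip_width: 21.4
finger_force: 30.0
time: 6.82
tool_pos: [482.4, -121.9, 163.5]
tcp_rot: [-3.14, 0.0, 0.925]
contact_force: [0.7, -0.7, -1.2]
grip_width: 21.7
finger_force: 30.0
time: 7.65
tool_pos: [551.6, 40.3, 163.5]
tcp_rot: [-3.141, -0.0, 1.525]
contact_force: [-0.4, 0.7, -2.3]
grip_width: 21.8
finger_force: 30.0
time: 8.48
tool_pos: [551.5, 38.4, 164.3]
tcp_rot: [3.141, 0.0, 1.52]
contact_force: [-0.2, -0.4, -2.0]
grip_width: 22.3
finger_force: 30.0
{'time': 8.583, 'tool_pos': [551.525, 38.506, 164.219], 'tcp_rot': [3.142, -0.0, 1.52], 'contact_force': [1.017, -0.222, -2.303], 'moment': [-0.031, -0.126, -0.016], 'grip_width': 22.071, 'finger_force': 29.996}
```

View pics/w2.png

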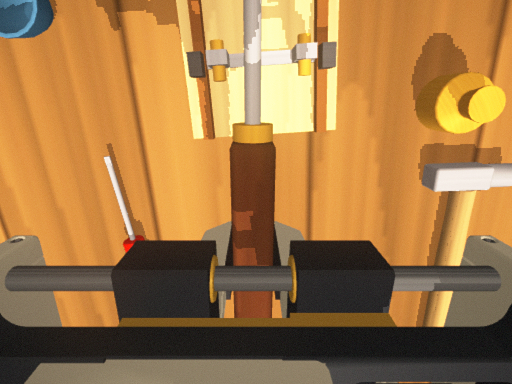

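The wrist view shows the hook gripped straight. The board's end runs from (194,138) to (337,129) and the stop lugs are at (218,60) and (305,50), but the loop is out of view. I'll use the top camera for the tip and loop.

```bash
python3 - <<'E'
from h import *
import cv2,pickle
P=pickle.load(open('w2.pkl','rb'))
for q,z in(((194,138),8),((337,129),8),((218,58),42),((305,50),42)):print(ray('w',q,z,P).round(1))
im=cv2.imread('pics/top2.png');b=cv2.imread('pics/top0.png')
f=lambda i:cv2.resize(i[165:230,122:202],None,fx=9,fy=9,interpolation=cv2.INTER_LANCZOS4)[:290+295]
a=cv2.resize(im[165:230,120:218],None,fx=8,fy=8,interpolation=cv2.INTER_CUBIC)
cv2.imwrite('pics/c2.png',a)
E
```

```text
[490.4  85.2   8. ]
[642.   86.7   8. ]
[526.6 157.   42. ]
[601.9 159.3  42. ]
```

View pics/c2.png

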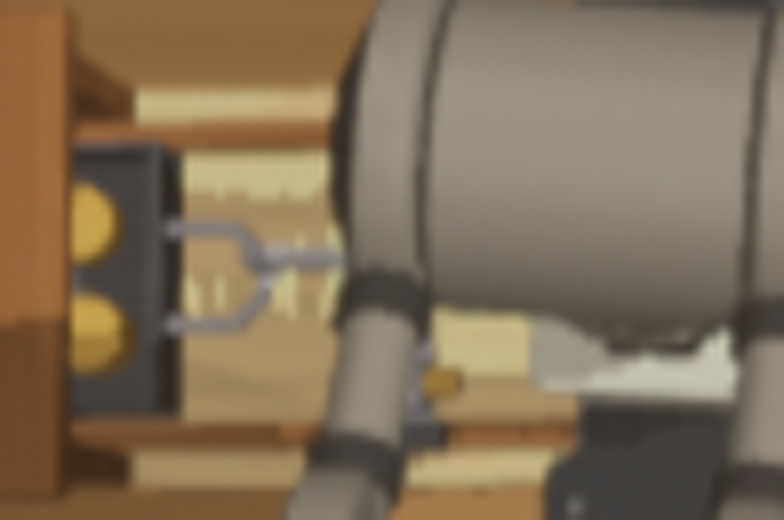

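The crop shows the tray front's top edge at x≈155 and its bottom edge at 182. The loop's bars lie at y≈228 and 324 with the outer end at x≈272. The hook's end is at (252,258).

```bash
python3 - <<'E'
from h import *
A=lambda x,y:(120+(x-3.5)/8,165+(y-3.5)/8)
for n,uv,z in[('front top',A(156,280),53),('front bot',A(182,280),8),('loop at face',A(167,276),43),('loop outer',A(273,278),40),('loop inner',A(262,278),42),('side1',A(205,228),43),('side2',A(205,324),43),('hook end',A(242,258),166)]:print(n,ray('top',uv,z).round(1))
o=bot.get_obs();t=o['tool_pos'];y=o['tcp_rot'][2];u=np.array([np.cos(y),np.sin(y)]);print('tip pred',t[:2]+u*151.3,'end',t[:2]+u*158.3)
E
```

```text
front top [561.  246.5  53. ]
front bot [565.5 246.6   8. ]
loop at face [563.5 244.6  43. ]
loop outer [563.1 206.   40. ]
loop inner [562.9 209.7  42. ]
side1 [581.4 231.   43. ]
side2 [545.7 230.2  43. ]
hook end [557.1 192.5 166. ]
tip pred [559.20624219 189.61086973] end [559.56162036 196.60184294]
```

The loop centre is about (563, 227.5) and the tray front about 246.5, consistent with a 40 mm loop. I'll align over it with TCP near (567, 77), yaw 1.59, then lower.

```bash
python3 -m pendant '[[[0.05,0.13,-0.1],[0,0,0.06],-1],[[0.05,0.13,-0.2],[0,0,0.06],-1],[[0.05,0.13,-0.25],[0,0,0.06],-1],[[0.05,0.13,-0.25],[0,0,0.06],-1],[[0.05,0.13,-0.25],[0,0,0.06],-1],[[0.05,0.13,-0.25],[0,0,0.06],-1],[[0.05,0.13,-0.25],[0,0,0.06],-1],[[0.05,0.13,-0.25],[0,0,0.06],-1],[[0.1,0.13,-0.2],[0,0,0.06],-1],[[0.05,0.1,-0.1],[0,0,0.06],-1]]'
python3 -m pendant '[[[0,0,0],[0,0,0],-1],[[0,0,0],[0,0,0],-1],[[0,0,0],[0,0,0],-1],[[0,0,0],[0,0,0],-1],[[0,0,0],[0,0,0],-1],[[0,0,0],[0,0,0],-1],[[0,0,0],[0,0,0],-1],[[0,0,0],[0,0,0],-1],[[0,0,0],[0,0,0],-1],[[0,0,0],[0,0,0],-1]]'
python3 - <<'E'
from h import *
import cv2
a=bot.capture('side');cv2.imwrite('pics/s3.png',a);t=bot.capture('top');cv2.imwrite('pics/t3.png',t);print(obs())
c=np.vstack([cv2.resize(a[225:325,150:300],None,fx=4,fy=4,interpolation=3)[:300],cv2.resize(t[170:225,120:195],None,fx=8,fy=8,interpolation=3)[100:390]]) if 0 else None
l=cv2.resize(a[235:335,170:260],None,fx=4.4,fy=4.4,interpolation=2);r=cv2.resize(t[170:228,120:170],None,fx=7.5,fy=7.5,interpolation=2)
h=440;c=np.zeros((h,l.shape[1]+r.shape[1],3),np.uint8);c[:l.shape[0],:l.shape[1]]=l;c[:r.shape[0],l.shape[1]:]=r;print(c.shape,l.shape);cv2.imwrite('pics/c3.png',c)
E
```

```text
time: 9.42
tool_pos: [568.0, 77.1, 100.1]
tcp_rot: [-3.141, -0.0, 1.593]
contact_force: [-1.1, -0.3, -2.2]
grip_width: 21.8
finger_force: 30.0
time: 10.25
tool_pos: [568.0, 76.6, 101.3]
tcp_rot: [3.142, 0.0, 1.592]
contact_force: [-0.6, -0.5, -1.2]
grip_width: 21.7
finger_force: 30.0
{'time': 10.35, 'tool_pos': [568.023, 76.565, 101.243], 'tcp_rot': [3.141, 0.0, 1.592], 'contact_force': [-0.212, 0.609, -1.362], 'moment': [-0.02, -0.116, -0.018], 'grip_width': 22.028, 'finger_force': 29.995}
(440, 771, 3) (440, 396, 3)
```

View pics/c3.png

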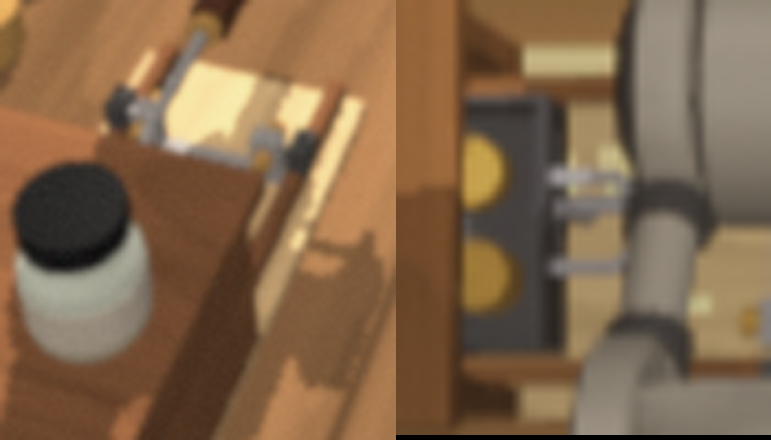

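The right half shows the hook's bar end at crop (555,207), between the loop's bars at y≈175 and 267. The side view is blocked by the jar and roof.

```bash
python3 - <<'E'
from h import *
A=lambda x,y:(120+(x-396-3.3)/7.5,170+(y-3.3)/7.5)
for n,uv,z in[('s1',A(590,175),43),('s2',A(590,267),43),('hook end',A(553,207),103),('hook bar',A(600,208),107)]:print(n,ray('top',uv,z).round(1))
o=bot.get_obs();t=o['tool_pos'];y=o['tcp_rot'][2];u=np.array([np.cos(y),np.sin(y)]);print('tip pred',t[:2]+u*151.3,'end',t[:2]+u*158.3)
E
```

```text
s1 [581.9 230.3  43. ]
s2 [545.4 229.5  43. ]
hook end [562.8 231.5 103. ]
hook bar [562.  212.9 107. ]
tip pred [564.81741269 227.83086757] end [564.66912442 234.82929672]
```

The hook is over the opening to within 1 mm. Lowering it now.

```bash
python3 -m pendant '[[[0,0.01,-0.1],[0,0,0],-1],[[0,0.01,-0.1],[0,0,0],-1],[[0,0.01,-0.1],[0,0,0],-1],[[0,0.01,-0.1],[0,0,0],-1],[[0,0.01,-0.1],[0,0,0],-1],[[0,0.01,-0.1],[0,0,0],-1],[[0,0.01,-0.1],[0,0,0],-1],[[0,0,0],[0,0,0],-1],[[0,0,0],[0,0,0],-1],[[0,0,0],[0,0,0],-1]]'
python3 -m pendant '[[[0,0,-0.1],[0,0,0],-1],[[0,0,-0.1],[0,0,0],-1],[[0,0,-0.1],[0,0,0],-1],[[0,0,-0.1],[0,0,0],-1],[[0,0,-0.1],[0,0,0],-1],[[0,0,-0.05],[0,0,0],-1],[[0,0,0],[0,0,0],-1],[[0,0,0],[0,0,0],-1],[[0,0,0],[0,0,0],-1],[[0,0,0],[0,0,0],-1]]'
python3 - <<'E'
from h import *
o=[]
for i in range(4): bot.capture('top'); o.append(bot.get_obs()['contact_force'])
print(np.mean(o,0),np.std(o,0))
E
```

```text
time: 11.18
tool_pos: [568.1, 78.7, 80.3]
tcp_rot: [3.141, 0.0, 1.592]
contact_force: [-0.6, 0.2, -1.0]
grip_width: 21.8
finger_force: 30.0
time: 12.02
tool_pos: [568.2, 78.7, 63.9]
tcp_rot: [3.141, 0.0, 1.592]
contact_force: [0.2, 0.2, -1.5]
grip_width: 21.5
finger_force: 30.0
[ 0.31001366 -0.01163257 -1.43512302] [0.53181911 0.26092512 0.57699364]
```

```bash
python3 -m pendant '[[[0,-0.05,0],[0,0,0],-1],[[0,-0.06,0],[0,0,0],-1],[[0,-0.06,0],[0,0,0],-1],[[0,-0.06,0],[0,0,0],-1],[[0,-0.06,0],[0,0,0],-1],[[0,-0.06,0],[0,0,0],-1],[[0.01,-0.06,0],[0,0,0],-1],[[0,-0.06,0],[0,0,0],-1],[[0,-0.06,0],[0,0,0],-1],[[0,-0.06,0],[0,0,0],-1]]'
python3 -m pendant '[[[0,-0.06,0],[0,0,0],-1],[[0,-0.06,0],[0,0,0],-1],[[0,-0.06,0],[0,0,0],-1],[[0,-0.06,0],[0,0,0],-1],[[0.01,-0.06,0],[0,0,0],-1],[[0,-0.06,0],[0,0,0],-1],[[0,-0.06,0],[0,0,0],-1],[[0,-0.06,0],[0,0,0],-1],[[0,-0.06,0],[0,0,0],-1],[[0,-0.06,0],[0,0,0],-1]]'
```

```text
time: 13.05
tool_pos: [568.3, 61.1, 63.7]
tcp_rot: [3.142, -0.001, 1.592]
contact_force: [0.1, 1.9, -0.5]
grip_width: 21.3
finger_force: 30.0
time: 13.88
tool_pos: [568.6, 42.8, 63.7]
tcp_rot: [3.142, -0.0, 1.592]
contact_force: [-0.8, 2.7, -2.2]
grip_width: 21.5
finger_force: 30.0
```

The loop is caught, with friction at about 2.5 N. Contact is due between TCP y≈10 and -18, so I'll slow down before that.

```bash
python3 -m pendant '[[[0,-0.06,0],[0,0,0],-1],[[0,-0.06,0],[0,0,0],-1],[[0.01,-0.06,0],[0,0,0],-1],[[0,-0.06,0],[0,0,0],-1],[[0,-0.06,0],[0,0,0],-1],[[0,-0.06,0],[0,0,0],-1],[[0,-0.06,0],[0,0,0],-1],[[0,-0.06,0],[0,0,0],-1],[[0.01,-0.06,0],[0,0,0],-1],[[0,-0.06,0],[0,0,0],-1]]'
python3 -m pendant '[[[0,-0.06,0],[0,0,0],-1],[[0,-0.06,0],[0,0,0],-1],[[0,-0.05,0],[0,0,0],-1],[[0,-0.04,0],[0,0,0],-1],[[0,-0.03,0],[0,0,0],-1],[[0,-0.03,0],[0,0,0],-1],[[0,-0.03,0],[0,0,0],-1],[[0,-0.03,0],[0,0,0],-1],[[0,-0.03,0],[0,0,0],-1],[[0,-0.03,0],[0,0,0],-1]]'
python3 - <<'E'
from h import *
import cv2
o=[]
for i in range(3): t=bot.capture('top'); o.append(bot.get_obs()['contact_force'])
cv2.imwrite('pics/t4.png',t);print(obs()['tool_pos'],np.mean(o,0))
cv2.imwrite('pics/c4.png',cv2.resize(t[165:230,100:200],None,fx=7.5,fy=7.5,interpolation=2))
E
```

```text
time: 14.72
tool_pos: [569.2, 24.8, 63.7]
tcp_rot: [3.142, 0.0, 1.592]
contact_force: [-0.3, 2.4, -2.0]
grip_width: 21.5
finger_force: 30.0
time: 15.55
tool_pos: [569.2, 13.3, 63.7]
tcp_rot: [3.142, 0.0, 1.592]
contact_force: [-0.9, 2.3, -1.5]
grip_width: 21.9
finger_force: 30.0
[569.226, 13.142, 63.761] [ 0.08664111  1.67817204 -2.13204421]
```

View pics/c4.png

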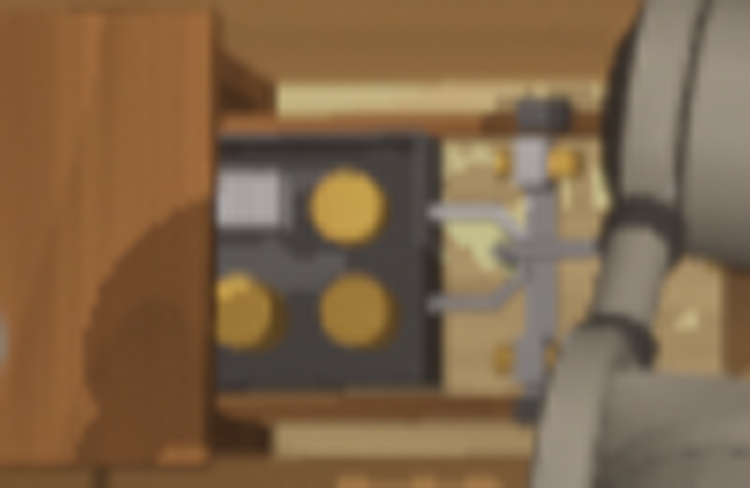

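The tray is following. Its front is at crop x≈440 and the pin tips at ≈495, so about 22–24 mm remain (contact near TCP y≈-11).

```bash
python3 -m pendant '[[[0,-0.04,0],[0,0,0],-1],[[0,-0.04,0],[0,0,0],-1],[[0,-0.04,0],[0,0,0],-1],[[0,-0.04,0],[0,0,0],-1],[[0.01,-0.04,0],[0,0,0],-1],[[0,-0.04,0],[0,0,0],-1],[[0,-0.04,0],[0,0,0],-1],[[0,-0.04,0],[0,0,0],-1],[[0,-0.03,0],[0,0,0],-1],[[0,-0.03,0],[0,0,0],-1]]'
python3 -m pendant '[[[0,-0.03,0],[0,0,0],-1],[[0,-0.03,0],[0,0,0],-1],[[0,-0.03,0],[0,0,0],-1],[[0,-0.02,0],[0,0,0],-1],[[0,-0.02,0],[0,0,0],-1],[[0,-0.02,0],[0,0,0],-1],[[0,-0.02,0],[0,0,0],-1],[[0,-0.02,0],[0,0,0],-1],[[0,-0.02,0],[0,0,0],-1],[[0,-0.02,0],[0,0,0],-1]]'
```

```text
time: 16.53
tool_pos: [569.5, 1.8, 63.7]
tcp_rot: [3.142, 0.0, 1.592]
contact_force: [-0.6, 1.5, -2.2]
grip_width: 21.9
finger_force: 30.0
time: 17.37
tool_pos: [569.5, -5.1, 63.8]
tcp_rot: [3.141, 0.0, 1.592]
contact_force: [0.2, 2.0, -1.1]
grip_width: 21.6
finger_force: 30.0
```

```bash
python3 -m pendant '[[[0,-0.02,0],[0,0,0],-1],[[0,-0.02,0],[0,0,0],-1],[[0,-0.02,0],[0,0,0],-1],[[0,-0.02,0],[0,0,0],-1],[[0,-0.02,0],[0,0,0],-1],[[0,-0.02,0],[0,0,0],-1],[[0,0,0],[0,0,0],-1],[[0,0,0],[0,0,0],-1],[[0,0,0],[0,0,0],-1],[[0,0,0],[0,0,0],-1]]'
```

```text
time: 18.2
tool_pos: [569.6, -8.7, 63.8]
tcp_rot: [3.141, 0.0, 1.592]
contact_force: [-0.7, 1.2, -1.6]
grip_width: 21.7
finger_force: 30.0
```

```bash
python3 -m pendant '[[[0,-0.015,0],[0,0,0],-1],[[0,-0.015,0],[0,0,0],-1],[[0,-0.015,0],[0,0,0],-1],[[0,-0.015,0],[0,0,0],-1],[[0,0,0],[0,0,0],-1],[[0,0,0],[0,0,0],-1],[[0,0,0],[0,0,0],-1],[[0,0,0],[0,0,0],-1],[[0,0,0],[0,0,0],-1],[[0,0,0],[0,0,0],-1]]'
```

```text
time: 19.03
tool_pos: [569.5, -10.5, 63.7]
tcp_rot: [3.141, 0.0, 1.592]
contact_force: [-0.5, 1.6, -1.8]
grip_width: 21.4
finger_force: 30.0
```

```bash
python3 -m pendant '[[[0,-0.015,0],[0,0,0],-1],[[0,-0.015,0],[0,0,0],-1],[[0,-0.015,0],[0,0,0],-1],[[0,-0.015,0],[0,0,0],-1],[[0,0,0],[0,0,0],-1],[[0,0,0],[0,0,0],-1],[[0,0,0],[0,0,0],-1],[[0,0,0],[0,0,0],-1],[[0,0,0],[0,0,0],-1],[[0,0,0],[0,0,0],-1]]'
```

```text
time: 19.87
tool_pos: [569.3, -11.5, 63.6]
tcp_rot: [-3.141, -0.001, 1.592]
contact_force: [0.4, 6.0, -1.9]
grip_width: 21.4
finger_force: 30.0
```

```bash
python3 -m pendant '[[[0,-0.015,0],[0,0,0],-1],[[0,-0.015,0],[0,0,0],-1],[[0,-0.015,0],[0,0,0],-1],[[0,-0.015,0],[0,0,0],-1],[[0,0,0],[0,0,0],-1],[[0,0,0],[0,0,0],-1],[[0,0,0],[0,0,0],-1],[[0,0,0],[0,0,0],-1],[[0,0,0],[0,0,0],-1],[[0,0,0],[0,0,0],-1]]'
```

```text
time: 20.7
tool_pos: [569.0, -11.9, 63.3]
tcp_rot: [-3.14, -0.003, 1.592]
contact_force: [0.8, 12.2, -3.6]
grip_width: 22.1
finger_force: 30.0
```

Contact, with total Fy at 12.2 N and friction at about 2.1. I'll average the reading.

```bash
python3 - <<'E'
from h import *
import cv2
o=[]
for i in range(8): t=bot.capture('top'); o.append(bot.get_obs()['contact_force'])
cv2.imwrite('pics/t5.png',t);print(obs(),np.mean(o,0),np.std(o,0))
E
```

```text
{'time': 21.1, 'tool_pos': [569.041, -11.885, 63.296], 'tcp_rot': [-3.141, -0.003, 1.592], 'contact_force': [0.325, 11.503, -4.212], 'moment': [1.878, -0.22, -0.104], 'grip_width': 21.83, 'finger_force': 29.999} [ 0.34782516 11.57335486 -3.40283475] [0.46773422 0.36480916 0.53397417]
```

```bash
python3 -m pendant '[[[0,-0.005,0],[0,0,0],-1],[[0,-0.005,0],[0,0,0],-1],[[0,0,0],[0,0,0],-1],[[0,0,0],[0,0,0],-1],[[0,0,0],[0,0,0],-1],[[0,0,0],[0,0,0],-1],[[0,0,0],[0,0,0],-1],[[0,0,0],[0,0,0],-1],[[0,0,0],[0,0,0],-1],[[0,0,0],[0,0,0],-1]]'
python3 - <<'E'
from h import *
import cv2
o=[]
for i in range(12): t=bot.capture('top'); o.append(bot.get_obs()['contact_force'])
cv2.imwrite('pics/t5.png',t);print(obs(),np.mean(o,0),np.std(o,0))
cv2.imwrite('pics/c5.png',cv2.resize(t[165:230,100:200],None,fx=7.5,fy=7.5,interpolation=2))
E
```

```text
time: 21.93
tool_pos: [569.0, -11.9, 63.2]
tcp_rot: [-3.14, -0.003, 1.592]
contact_force: [0.7, 11.9, -3.4]
grip_width: 22.2
finger_force: 30.0
{'time': 22.533, 'tool_pos': [568.98, -11.961, 63.232], 'tcp_rot': [-3.14, -0.003, 1.592], 'contact_force': [0.191, 12.959, -3.33], 'moment': [1.966, -0.154, -0.162], 'grip_width': 21.721, 'finger_force': 30.0} [ 0.75318001 12.94656193 -3.79979189] [0.4597054  0.39075789 0.43094401]
```

View pics/c5.png

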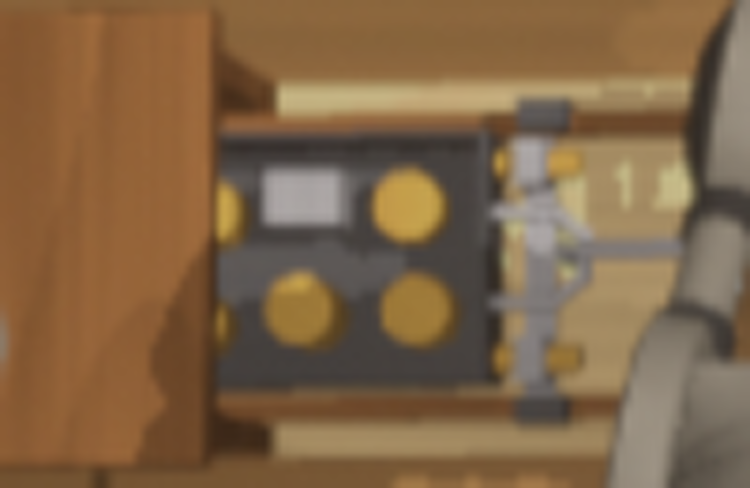

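The tray's front meets both pin tips (crop x≈497, y≈162 and 357), squarely. The pull held at 9.5–10.8 N extra for about 1.8 s. Now I'll unload, centre the hook in the opening and lift.

```bash
python3 -m pendant '[[[0,0.03,0],[0,0,0],-1],[[0,0.03,0],[0,0,0],-1],[[0,0.04,0],[0,0,0],-1],[[0,0.05,0],[0,0,0],-1],[[0,0.07,0],[0,0,0],-1],[[0,0.07,0],[0,0,0],-1],[[0,0.07,0],[0,0,0],-1],[[0,0.07,0],[0,0,0],-1],[[0,0.04,0],[0,0,0],-1],[[0,0.03,0],[0,0,0],-1]]'
python3 - <<'E'
from h import *
import cv2
o=[]
for i in range(4): t=bot.capture('top'); o.append(bot.get_obs()['contact_force'])
cv2.imwrite('pics/t6.png',t);print(obs(),np.mean(o,0))
cv2.imwrite('pics/c6.png',cv2.resize(t[165:230,100:200],None,fx=7.5,fy=7.5,interpolation=2))
E
```

```text
time: 23.37
tool_pos: [569.5, 0.8, 63.8]
tcp_rot: [3.142, 0.0, 1.592]
contact_force: [0.6, 0.1, -1.0]
grip_width: 21.7
finger_force: 30.0
{'time': 23.567, 'tool_pos': [569.516, 0.667, 63.734], 'tcp_rot': [3.142, 0.0, 1.592], 'contact_force': [0.524, -0.725, -1.076], 'moment': [-0.049, -0.029, -0.027], 'grip_width': 21.559, 'finger_force': 29.995} [ 0.02951941 -0.22379433 -1.78331722]
```

```bash
python3 -m pendant '[[[0,0,0.08],[0,0,0],-1],[[0,0,0.1],[0,0,0],-1],[[0,0,0.1],[0,0,0],-1],[[0,0,0.1],[0,0,0],-1],[[0,0,0.1],[0,0,0],-1],[[0,0,0.1],[0,0,0],-1],[[0,0,0.1],[0,0,0],-1],[[0,0,0.1],[0,0,0],-1],[[0,0,0.1],[0,0,0],-1],[[0,0,0.1],[0,0,0],-1]]'
```

```text
time: 24.4
tool_pos: [569.5, 0.7, 93.5]
tcp_rot: [3.141, 0.0, 1.592]
contact_force: [-0.3, 0.2, -1.5]
grip_width: 22.1
finger_force: 30.0
```

```bash
python3 -m pendant '[[[0,0,0.2],[0,0,0],-1],[[0,0,0.3],[0,0,0],-1],[[0,0,0.3],[0,0,0],-1],[[0,0,0.3],[0,0,0],-1],[[0,0,0.3],[0,0,0],-1],[[0,0,0.3],[0,0,0],-1],[[0,0,0.3],[0,0,0],-1],[[0,0,0.2],[0,0,0],-1],[[0,0,0],[0,0,0],-1],[[0,0,0],[0,0,0],-1]]'
```

```text
time: 25.23
tool_pos: [569.6, 0.7, 159.4]
tcp_rot: [3.141, 0.0, 1.592]
contact_force: [0.3, -0.0, -3.3]
grip_width: 22.0
finger_force: 30.0
```

```bash
python3 -m pendant '[[[-0.14,-0.265,0],[0,0,-0.29],-1],[[-0.14,-0.265,0],[0,0,-0.29],-1],[[-0.29,-0.53,0],[0,0,-0.59],-1],[[-0.29,-0.53,0],[0,0,-0.59],-1],[[-0.29,-0.53,0],[0,0,-0.59],-1],[[-0.29,-0.53,0],[0,0,-0.59],-1],[[-0.29,-0.53,0],[0,0,-0.59],-1],[[-0.29,-0.53,0],[0,0,-0.59],-1],[[-0.29,-0.53,0],[0,0,-0.59],-1],[[-0.29,-0.53,0],[0,0,-0.59],-1]]'
python3 -m pendant '[[[-0.29,-0.53,0],[0,0,-0.59],-1],[[-0.29,-0.53,0],[0,0,-0.59],-1],[[-0.29,-0.53,0],[0,0,-0.59],-1],[[-0.29,-0.53,0],[0,0,-0.59],-1],[[-0.29,-0.53,0],[0,0,-0.59],-1],[[-0.29,-0.53,0],[0,0,-0.59],-1],[[-0.29,-0.53,0],[0,0,-0.59],-1],[[-0.29,-0.53,0],[0,0,-0.59],-1],[[-0.14,-0.265,0],[0,0,-0.29],-1],[[-0.14,-0.265,0],[0,0,-0.29],-1]]'
python3 -m pendant '[[[0,0,0],[0,0,0],-1],[[0,0,0],[0,0,0],-1],[[0,0,0],[0,0,0],-1],[[0,0,0],[0,0,0],-1],[[0,0,0],[0,0,0],-1],[[0,0,0],[0,0,0],-1],[[0,0,0],[0,0,0],-1],[[0,0,0],[0,0,0],-1],[[0,0,0],[0,0,0],-1],[[0,0,0],[0,0,0],-1]]'
python3 - <<'E'
from h import *
import cv2,pickle
p=bot.camera_params('wrist');w=bot.capture('wrist');t=bot.capture('top');print(obs())
pickle.dump(p,open('w7.pkl','wb'));cv2.imwrite('pics/w7.png',w)
c=np.zeros((600,800,3),np.uint8)
c[:384,:512]=w; r=cv2.resize(t[165:230,120:190],None,fx=3.3,fy=3.3,interpolation=2)
c[384:384+r.shape[0],:r.shape[1]]=r; q=cv2.resize(t[195:290,275:345],None,fx=4.1,fy=4.1,interpolation=2); c[:q.shape[0],512:512+q.shape[1]]=q[:, :288]
cv2.imwrite('pics/c7.png',c)
E
```

```text
time: 26.07
tool_pos: [490.1, -143.7, 158.6]
tcp_rot: [-3.141, 0.0, 0.95]
contact_force: [0.2, 0.1, -0.1]
grip_width: 21.7
finger_force: 30.0
time: 26.9
tool_pos: [412.4, -286.3, 158.8]
tcp_rot: [-3.141, 0.0, 0.316]
contact_force: [0.1, -0.4, -0.7]
grip_width: 21.9
finger_force: 30.0
time: 27.73
tool_pos: [413.5, -285.5, 159.1]
tcp_rot: [3.141, 0.0, 0.32]
contact_force: [-0.5, 0.1, -1.2]
grip_width: 21.7
finger_force: 30.0
{'time': 27.833, 'tool_pos': [413.54, -285.513, 159.153], 'tcp_rot': [3.141, -0.0, 0.32], 'contact_force': [-0.057, 0.55, -2.103], 'moment': [0.014, -0.002, 0.007], 'grip_width': 21.58, 'finger_force': 29.995}
```

View pics/c7.png

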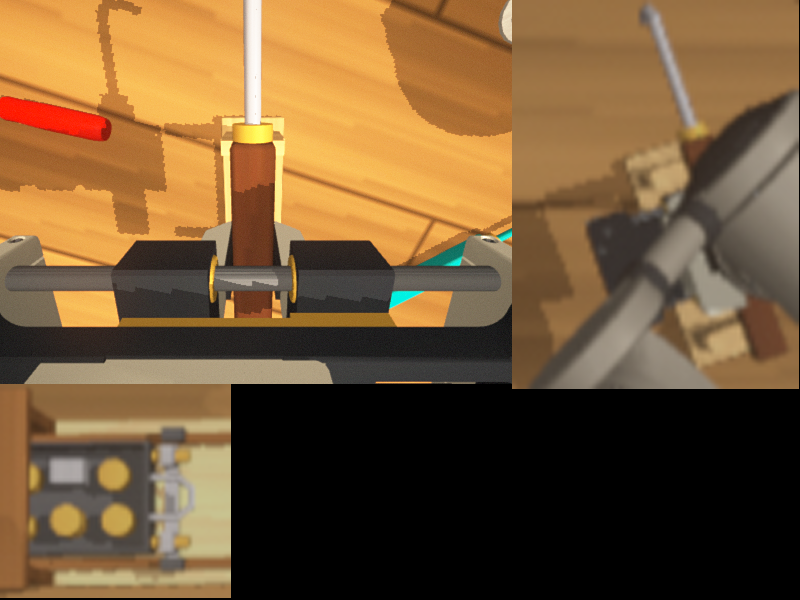

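The tray is still home on both pins. The hook sits in the grip as it did before the pull (ferrule at (252,132), as in w2), right over the rest, so I'll lower it to the pick pose.

```bash
python3 -m pendant '[[[0,0,-0.1],[0,0,0],-1],[[0,0,-0.2],[0,0,0],-1],[[0,0,-0.25],[0,0,0],-1],[[0,0,-0.25],[0,0,0],-1],[[0,0,-0.25],[0,0,0],-1],[[0,0,-0.25],[0,0,0],-1],[[0,0,-0.25],[0,0,0],-1],[[0,0,-0.25],[0,0,0],-1],[[0,0,-0.1],[0,0,0],-1],[[0,0,-0.1],[0,0,0],-1]]'
python3 -m pendant '[[[0,0,-0.1],[0,0,0],-1],[[0,0,-0.1],[0,0,0],-1],[[0,0,-0.1],[0,0,0],-1],[[0,0,-0.1],[0,0,0],-1],[[0,0,-0.1],[0,0,0],-1],[[0,0,-0.1],[0,0,0],-1],[[0,0,-0.1],[0,0,0],-1],[[0,0,-0.05],[0,0,0],-1],[[0,0,-0.04],[0,0,0],-1],[[0,0,0],[0,0,0],-1]]'
python3 -m pendant '[[[0,0,0],[0,0,0],-1],[[0,0,0],[0,0,0],-1],[[0,0,0],[0,0,0],-1],[[0,0,0],[0,0,0],-1],[[0,0,0],[0,0,0],-1],[[0,0,0],[0,0,0],-1],[[0,0,0],[0,0,0],-1],[[0,0,0],[0,0,0],-1],[[0,0,0],[0,0,0],-1],[[0,0,0],[0,0,0],-1]]'
```

```text
time: 28.67
tool_pos: [413.4, -285.4, 98.5]
tcp_rot: [-3.141, 0.0, 0.32]
contact_force: [-0.2, -0.7, -1.3]
grip_width: 21.7
finger_force: 30.0
time: 29.5
tool_pos: [413.5, -285.5, 75.2]
tcp_rot: [-3.141, 0.0, 0.32]
contact_force: [-0.3, 0.8, -0.6]
grip_width: 21.9
finger_force: 30.0
time: 30.33
tool_pos: [413.5, -285.5, 75.4]
tcp_rot: [3.142, 0.0, 0.32]
contact_force: [0.7, -0.4, -0.3]
grip_width: 21.6
finger_force: 30.0
```

```bash
python3 -m pendant '[[[0,0,-0.02],[0,0,0],-1],[[0,0,-0.01],[0,0,0],-1],[[0,0,0],[0,0,0],-1],[[0,0,0],[0,0,0],-1],[[0,0,0],[0,0,0],-1],[[0,0,0],[0,0,0],-1],[[0,0,0],[0,0,0],-1],[[0,0,0],[0,0,0],-1],[[0,0,0],[0,0,0],-1],[[0,0,0],[0,0,0],-1]]'
python3 -m pendant '[[[0,0,0],[0,0,0],-0.5],[[0,0,0],[0,0,0],-0.45],[[0,0,0],[0,0,0],-0.4],[[0,0,0],[0,0,0],-0.3],[[0,0,0],[0,0,0],-0.1],[[0,0,0],[0,0,0],0.2],[[0,0,0],[0,0,0],0.5],[[0,0,0],[0,0,0],0.8],[[0,0,0],[0,0,0],1],[[0,0,0],[0,0,0],1]]'
```

```text
time: 31.17
tool_pos: [413.5, -285.5, 74.5]
tcp_rot: [3.141, 0.0, 0.32]
contact_force: [-0.4, 0.2, -1.8]
grip_width: 21.8
finger_force: 30.0
time: 32.0
tool_pos: [413.5, -285.5, 74.6]
tcp_rot: [3.141, -0.0, 0.32]
contact_force: [0.4, -0.3, 0.3]
grip_width: 67.2
finger_force: 0.0
```

```bash
python3 -m pendant '[[[0,0,0],[0,0,0],1],[[0,0,0.1],[0,0,0],1],[[0,0,0.2],[0,0,0],1],[[0,0,0.4],[0,0,0],1],[[0,0,0.6],[0,0,0],1],[[0,0,0.7],[0,0,0],1],[[0,0,0.7],[0,0,0],1],[[0,0,0.7],[0,0,0],1],[[0,0,0.7],[0,0,0],1],[[0,0,0.6],[0,0,0],1]]'
python3 -m pendant '[[[-0.3,-0.3,0.4],[0,0,0],1],[[-0.5,-0.4,0],[0,0,0],1],[[-0.5,-0.5,0],[0,0,0],1],[[-0.5,-0.5,0],[0,0,0],1],[[-0.5,-0.5,0],[0,0,0],1],[[-0.4,-0.5,0],[0,0,0],1],[[-0.3,-0.3,0],[0,0,0],1],[[0,0,0],[0,0,0],1],[[0,0,0],[0,0,0],1],[[0,0,0],[0,0,0],1]]'
python3 - <<'E'
from h import *
import cv2
t=bot.capture('top');print(obs())
c=np.zeros((600,800,3),np.uint8)
r=cv2.resize(t[165:230,110:200],None,fx=5,fy=5,interpolation=2);c[:r.shape[0],:r.shape[1]]=r
q=cv2.resize(t[195:290,280:345],None,fx=5,fy=5,interpolation=2);c[:q.shape[0],455:455+q.shape[1]]=q
cv2.imwrite('pics/c8.png',c);cv2.imwrite('pics/t8.png',t)
i=cv2.imread('pics/top0.png');d=cv2.absdiff(i,t).max(2)
print('rest diff',d[195:290,300:345].max(),(d[195:290,300:345]>25).sum())
n,_,s,_=cv2.connectedComponentsWithStats((d>40).astype('uint8'));print([list(x) for x in s[1:] if x[4]>8])
E
```

```text
time: 32.83
tool_pos: [413.6, -285.6, 217.7]
tcp_rot: [3.14, -0.001, 0.32]
contact_force: [0.1, -0.5, -0.6]
grip_width: 92.2
finger_force: 0.0
time: 33.67
tool_pos: [323.8, -375.0, 227.8]
tcp_rot: [3.141, -0.0, 0.32]
contact_force: [-0.2, -0.3, 0.2]
grip_width: 91.9
finger_force: 0.0
{'time': 33.717, 'tool_pos': [323.993, -374.877, 227.74], 'tcp_rot': [3.142, -0.0, 0.321], 'contact_force': [1.055, -0.237, 0.535], 'moment': [-0.01, -0.012, 0.038], 'grip_width': 91.951, 'finger_force': 0.0}
rest diff 92 90
[[np.int32(135), np.int32(183), np.int32(33), np.int32(35), np.int32(945)], [np.int32(130), np.int32(188), np.int32(4), np.int32(9), np.int32(22)], [np.int32(129), np.int32(202), np.int32(6), np.int32(10), np.int32(46)], [np.int32(314), np.int32(260), np.int32(185), np.int32(124), np.int32(11645)], [np.int32(393), np.int32(262), np.int32(5), np.int32(3), np.int32(10)], [np.int32(148), np.int32(314), np.int32(90), np.int32(55), np.int32(1099)], [np.int32(146), np.int32(319), np.int32(26), np.int32(20), np.int32(235)], [np.int32(185), np.int32(323), np.int32(125), np.int32(61), np.int32(4374)], [np.int32(238), np.int32(326), np.int32(4), np.int32(6), np.int32(10)], [np.int32(179), np.int32(364), np.int32(4), np.int32(6), np.int32(18)], [np.int32(160), np.int32(369), np.int32(21), np.int32(9), np.int32(90)], [np.int32(168), np.int32(373), np.int32(18), np.int32(11), np.int32(51)], [np.int32(352), np.int32(373), np.int32(8), np.int32(9), np.int32(25)]]
```

View pics/c8.png

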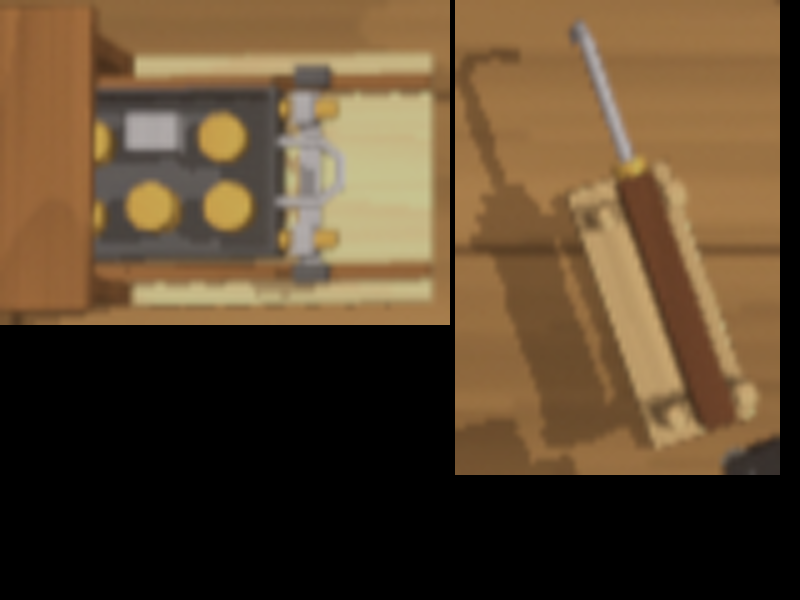

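The hook lies in its rest as at the start, the tray is home on both pins, and only the tray and the arm differ from the first picture. Handing in.

```bash
python3 -c "
from plant import bot
print(bot.close_job())"
```

```text
the job is handed in; nothing more can be done
None
```

I drew the tray out until it sat squarely on both pins, held it there with about 10 N of extra pull for over a second, put the hook back in its rest as it lay, and handed the job in at about 34 s.

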